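# Check a spray can and a jar in at the taping table's two scanners

### The job

Check in the stock on this taping table: stand the tall spray can on the ring of the tall hooded scanner and the squat jar on the ring of the low scanner, each upright, centred on its ring and with its barcode squarely facing that scanner's window. Keep both upright all the way, do not bump the scanners, and leave the other things on the table where they are.

Things in the scene. Friction and masses are not known exactly. Their poses are not given: they have to be found in the camera images.
- spray_can: Loose upright aerosol can, 150 mm tall, about 0.3 kg: metal body 64 mm in diameter up to 92 mm, shoulder to 102 mm, then a white cap 54 mm in diameter up to 150 mm (grip here). Origin: centre of the underside, z up, own +x towards the barcode. A black rib 6 mm high on the cap runs from the axis to the edge on the barcode's side. Stands at any yaw, left or right.
- can_mark (a point): Centre of the spray can's barcode: on its body surface, 32 mm out from the axis along its +x, 50 mm above its underside.
- jar: Loose upright squat jar with white lid, a plain cylinder 62 mm in diameter and 80 mm tall, about 0.25 kg. Origin: centre of the underside, z up, own +x towards the barcode. A black rib 6 mm high on the lid runs from the axis to the edge on the barcode's side. Stands at any yaw, on the other side of the table from the can.
- jar_mark (a point): Centre of the jar's barcode: on its surface, 31 mm out along its +x, 33 mm above its underside.
- tall_scanner: Fixed scanner with a hood. Origin: on the table under its ring's centre; own +x points from ring to window, roughly to the robot's left. Base plate 6 mm thick, x = -60 to 150 mm, 100 mm wide. Block 90 wide, 259 tall, x = 75 to 150. Hood 90 wide, x = -10 to 75, underside 235 mm, top 259 mm above the table. Under it fits a gripper leaning back 35 to 50 degrees from upright, not an upright one.
- tall_scanner_ring (a point): Centre of the ring drawn on the tall scanner's plate, on the plate's top, 6 mm above the table: the can stands here.
- tall_scanner_window (a point): Centre of the tall scanner's window, 73 mm from the ring's centre along the scanner's +x, 56 mm above the table.
- low_scanner: Fixed scanner without a hood. Origin: on the table under the centre of its ring; its own +x points from the ring to the window, roughly away from the robot. Base plate 6 mm thick, from x = -60 to 150 mm, 100 mm wide. Block 90 mm wide and 100 mm tall from x = 75 to 150 mm. Open above the ring.
- low_scanner_ring (a point): Centre of the ring drawn on the low scanner's plate, on the plate's top, 6 mm above the table: the jar stands here.
- low_scanner_window (a point): Centre of the low scanner's window, 73 mm from the ring's centre along the scanner's +x, 46 mm above the table.
- spool: Bystander: tape spool standing upright, loose, 68 mm in diameter over its two end flanges, 120 mm tall; origin at the centre of the underside. Leave alone.
- tape_roll: Bystander: flat roll of yellow tape, 84 mm outside, 52 mm inside diameter, 25 mm high; origin at the centre of the underside. Leave alone.
- bottle: Bystander: white bottle, 58 mm in diameter, 135 mm tall; origin at the centre of the underside. Leave alone.
- carton: Bystander: closed cardboard box 90 mm (its x) by 60 mm (y), 45 mm high; origin at the centre of the underside. Leave alone.
- wide_roll: Bystander: wide brown roll, 92 mm in diameter, 45 mm high; origin at the centre of the underside. Leave alone.
- scissors: Bystander: scissors lying flat, about 170 mm long along their x, 85 mm wide over the handles, under 12 mm high; origin at the pivot. Leave alone.
Mind the look-alikes: they are no part of the job. Leave any turquoise look-alike of the tall_scanner alone.

How it is judged:
By the outcome, as a careful person would: the job done as asked, in the order asked, and still so for the second after the job is handed in, with the robot touching nothing.
It also fails if it takes over 72 s, if anything falls off the work surface, if the arm or the gripper's body presses on something with over 40 N, if the wrist force passes 120 N, or if a joint passes its speed limit or range.

### The arm

A 6-joint arm with a two-finger parallel gripper is mounted at the origin on the work surface. World frame = base frame: x ahead of the robot, y to its left, z up, the work surface at z = 0. Lengths are in m, angles in degrees, forces in N, time in s.
With the tool pointing down it reaches from about 0.4 to 0.825 m from the base axis. Payload 7 kg.
Tool frame: the origin (TCP) lies midway between the tips of the shut fingers; the grasp point (between the pads) lies 19 mm behind it (r.grip_depth is the distance from the TCP to the grasp point, in m); z points along the fingers, y is the line along which they close (so a half turn about z gives the same grasp; the last joint's range is limited). The gripper opens to 88 mm and grips with 3 to 60 N. Pads are 19 mm wide; open, the fingers measure 130 mm over their backs; the gripper's body (78 mm by 193 mm) begins 47 mm behind the grasp point.
Start: joints at [16.507, 20.546, 0.682, 0, -70.136, -16.507], TCP at [0.675, -0, 0.227] pointing down, gripper open.
Joint ranges: [-176.03, 176.03], [-82.01, 121.73], [-58.28, 71.71], [-173.87, 95.51], [-174.79, -0.11], [-173.66, 173.66]. Speed limits (degrees/s): [136.94, 136.94, 172.46, 180, 180, 180].

### API

Orientations are given as [roll, pitch, yaw] about the fixed x, y, z axes, in that order (R = Rz(yaw) Ry(pitch) Rx(roll)).
In Python, from plant import r, capture, close_job, search_frame, outline_of gives the robot as it stands.
- The arm moves only by the shell command python3 -m creep 'ROWS' [FORCE]. ROWS is JSON, a list of rows, each a list of 7 numbers: the finger opening in mm, from 0 to 87.6, then the shift along the world's x, y, z in units of 25 mm (1.0 is 25 mm), then the turn, a rotation vector about the world's x, y, z in degrees. In form: [[hand, x, y, z, ax, ay, az], ...]. A call has 1 to 8 rows; each row shifts and turns the commanded pose from where the row before left it; what a row does not reach is not made up. A row lasts 1/12 s, in which the tool goes at most 41.7 mm and 7.16 degrees, less where a joint would pass 70% of its speed; a pose out of reach is approached as far as the arm can. A call is refused whole if a number of a shift passes 1 or a number of a turn 7.16, either way. A call with a gripper value outside its range is refused whole. The fingers move at their own pace and stop on an object; FORCE is the grip in N (left out, the last holds). Time passes only in rows, so rows that do not move let the fingers close. It gives the time, the measured TCP pose, the force, the opening and the grip force at its end, in the units of the state.
- r.get_state(): the state, without advancing time (a new reading comes with each control period).
- capture(name): name is "scene" or "side" or "wrist"; returns a dict with "frame" (480x640x3 uint8, red, green, blue), "K" (3x3 intrinsics, pixels), "origin" and "rotation" of the camera in the world. Camera axes: x right, y down, z forward; pixel columns grow to the right and rows downward; lengths in m; the calibration is good to about 2 mm. A picture is of the moment at which its call begins. There is no depth.
- close_job(): hands the job in; it is judged then, once.
Trained networks look in a picture, given as the dict that the camera call returned (one of the last four; its "shot" number tells which), for a name from the list of things; names that differ only in an ending like _2 or _b are one class to them, and where a whole thing is asked for, a point or a joint stands for the part that bears it (a point fixed in the world has none). Each returns a list of dicts, best first, with "conf" (0 to 1); they miss things now and then, are a little off and sometimes report something else, mostly with a low value. They report only what shows in the picture. A call takes as long as a camera call. They do not tell look-alikes from the thing itself.
- search_frame(picture, target): "bbox" ([left, top, right, bottom] in pixels, round what is visible of it).
- outline_of(picture, target): "region" (480x640 bool, what is visible of it) and "bbox" ([left, top, right, bottom] in pixels, round what is visible of it).
The state is a dict: "time_s": time; "joints": joint angles; "qd": joint speeds; "joint_torque": joint torques, N m; "tcp_pos": TCP position; "eef_rot": TCP orientation; "contact_force": force on the tool from outside, world axes, zero at the start; "moment": the same for the moment, N m; "gripper_width": finger opening in m; "gripper_force": force on a finger pad.
Only numpy, scipy, OpenCV 4.12 (cv2) and the standard library are available. Lean on these libraries where they do the work, as an engineer would, in place of code of your own. Each camera call takes 0.05 s, during which the arm holds its last target. There are 200 camera calls.

## Working session

There is one attempt and no reset: what is moved stays moved. The work goes in short steps, Python scripts to look and compute and a shell command to move; the robot and the scene stay as the last step left them, time stands still between calls to the robot, and variables do not carry over. Pictures are saved under pics/ and viewed, at most 10 in all, crops included, and the job is handed in when it is done.

```bash
ls; mkdir -p pics; python3 - <<'E'
from plant import r,capture
import cv2,numpy as np
a=capture("scene");b=capture("side")
for n,c in(("scene",a),("side",b)):
    cv2.imwrite(f"pics/{n}0.png",c["frame"][:,:,::-1]); print(n,c["K"],c["origin"],c["rotation"])
print(r.get_state())
E
```

```text
pics
scene [[613.74216908   0.         323.1636138 ]
 [  0.         613.74216908 242.50994893]
 [  0.           0.           1.        ]] [ 1.31337219 -0.32847429  0.99272697] [-136.63527645    0.99567068   65.73958637]
side [[550.80395609   0.         314.38945389]
 [  0.         550.80395609 230.63701969]
 [  0.           0.           1.        ]] [-0.20019268 -0.63577739  0.77142547] [-126.99966746    1.1662992   -47.50856949]
{'time_s': 0.1, 'joints': array([ 1.65062356e+01,  2.05889281e+01,  6.40194780e-01, -1.92372361e-02,
       -7.01363652e+01, -1.65068706e+01]), 'qd': array([-0.0104287 , -0.09732504,  0.11977458,  0.05820138,  0.03731067,
        0.00104015]), 'joint_torque': array([-1.42273191e-03, -5.84165347e+01,  2.93752134e+01,  7.01551259e+00,
        1.01412315e-02, -6.66964229e-05]), 'tcp_pos': array([ 6.74565403e-01, -2.42984931e-05,  2.25702537e-01]), 'eef_rot': array([ 1.79913270e+02, -6.84165559e-03, -9.00071797e+01]), 'contact_force': array([-0.76762822, -0.34655787,  0.04354869]), 'moment': array([-0.00555843,  0.00771985,  0.02872163]), 'gripper_force': 0.0, 'gripper_width': 0.08746805258071642}
```

View pics/scene0.png

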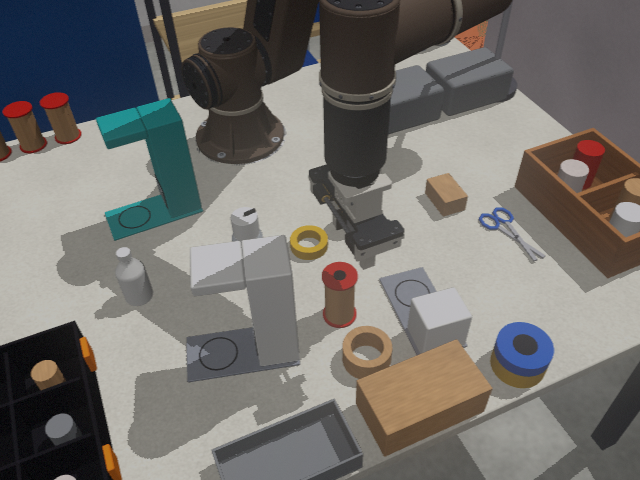

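View pics/side0.png

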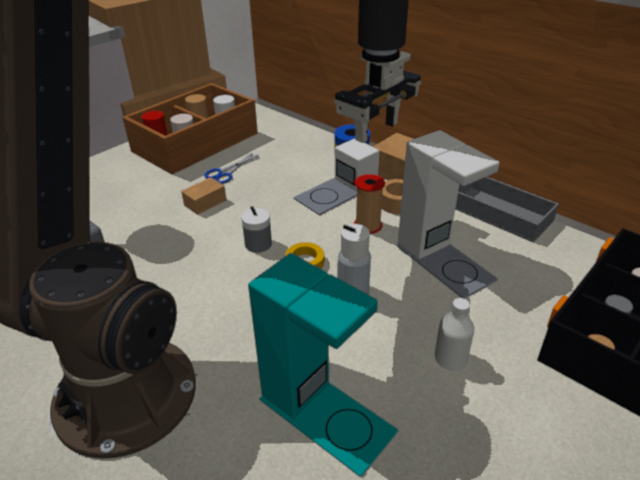

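Candidates for the tall scanner: the grey hooded one (scene 218,353 ring; side 460,271) and the turquoise look-alike (scene 135,217; side 349,430), so I take the grey. Spray can: the black-ribbed white cap at side (354,235) / scene (245,215), not the bottle (side 454,335; scene 132,278) or the spool (scene 340,293). Jar: side (256,230), hidden by the gripper in scene, not the other tins in the boxes.

```bash
cat > h.py <<'E'
import numpy as np,cv2
from scipy.spatial.transform import Rotation as Rn
def R(c): return Rn.from_euler('xyz',c["rotation"],degrees=True).as_matrix()
def proj(c,P):
    q=(np.atleast_2d(P)-c["origin"])@R(c); q=q@c["K"].T; return q[:,:2]/q[:,2:]
def ray(c,uv,z):
    d=R(c)@np.linalg.solve(c["K"],np.array([uv[0],uv[1],1.])); o=np.array(c["origin"])
    return o+d*(z-o[2])/d[2]
E
python3 - <<'E'
from plant import *
from h import *
cs={n:capture(n) for n in("scene","side","wrist")}
for n,c in cs.items():
    for t in("spray_can","can_mark","jar","jar_mark","tall_scanner","tall_scanner_ring","tall_scanner_window","low_scanner","low_scanner_ring","low_scanner_window","spool","tape_roll","bottle","carton","wide_roll"):
        try: print(n,t,[(np.round(d["bbox"]).astype(int).tolist(),round(d["conf"],2)) for d in search_frame(c,t)[:3]])
        except Exception as e: print(n,t,e)
f=cs["side"]["frame"];g=cs["scene"]["frame"]
def cr(f,x,y,w,h): return cv2.resize(np.ascontiguousarray(f[y:y+h,x:x+w]),(400,300),interpolation=cv2.INTER_CUBIC)
m=np.vstack([np.hstack([cr(f,330,215,64,48),cr(f,225,195,64,48)]),np.hstack([cr(f,410,210,100,75),cr(g,180,320,128,96)])])
cv2.imwrite("pics/m1.png",m[:,:,::-1]); cv2.imwrite("pics/w0.png",cs["wrist"]["frame"][:,:,::-1])
E
```

```text
scene spray_can [([231, 204, 260, 242], 0.81)]
scene can_mark [([231, 207, 261, 239], 0.82)]
scene jar []
scene jar_mark [([345, 222, 355, 230], 0.43), ([383, 268, 474, 354], 0.39), ([321, 263, 356, 328], 0.26)]
scene tall_scanner [([97, 98, 203, 239], 0.87), ([186, 234, 298, 383], 0.85), ([292, 223, 329, 262], 0.57)]
scene tall_scanner_ring [([187, 233, 296, 379], 0.66), ([381, 267, 471, 354], 0.58)]
scene tall_scanner_window [([98, 100, 200, 241], 0.9), ([188, 238, 300, 381], 0.7)]
scene low_scanner [([378, 268, 474, 352], 0.85), ([188, 233, 302, 379], 0.53)]
scene low_scanner_ring [([382, 268, 472, 354], 0.59)]
scene low_scanner_window [([379, 267, 473, 355], 0.78)]
scene spool [([323, 265, 357, 328], 0.61)]
scene tape_roll [([289, 222, 328, 261], 0.84), ([324, 264, 356, 330], 0.73), ([380, 269, 472, 352], 0.62)]
scene bottle [([118, 246, 150, 304], 0.89)]
scene carton [([424, 177, 468, 216], 0.68)]
scene wide_roll [([342, 324, 392, 379], 0.78)]
side spray_can [([338, 224, 371, 291], 0.7)]
side can_mark [([338, 224, 370, 293], 0.65), ([398, 133, 496, 298], 0.27)]
side jar [([241, 
[... 797 characters left out ...]
 215], 0.68)]
wrist spray_can [([521, 10, 640, 111], 0.6)]
wrist can_mark [([521, 14, 640, 116], 0.9)]
wrist jar [([521, 10, 639, 113], 0.68)]
wrist jar_mark [([189, 151, 286, 252], 0.74)]
wrist tall_scanner [([222, 0, 476, 103], 0.62)]
wrist tall_scanner_ring [([220, 1, 477, 104], 0.68)]
wrist tall_scanner_window [([222, 0, 476, 104], 0.7)]
wrist low_scanner [([185, 274, 386, 409], 0.64)]
wrist low_scanner_ring [([186, 274, 391, 406], 0.67)]
wrist low_scanner_window [([187, 273, 389, 406], 0.93)]
wrist spool [([318, 163, 405, 265], 0.83)]
wrist tape_roll [([494, 173, 582, 254], 0.95), ([187, 272, 391, 405], 0.5)]
wrist bottle []
wrist carton []
wrist wide_roll [([185, 153, 284, 250], 0.73)]
```

View pics/m1.png

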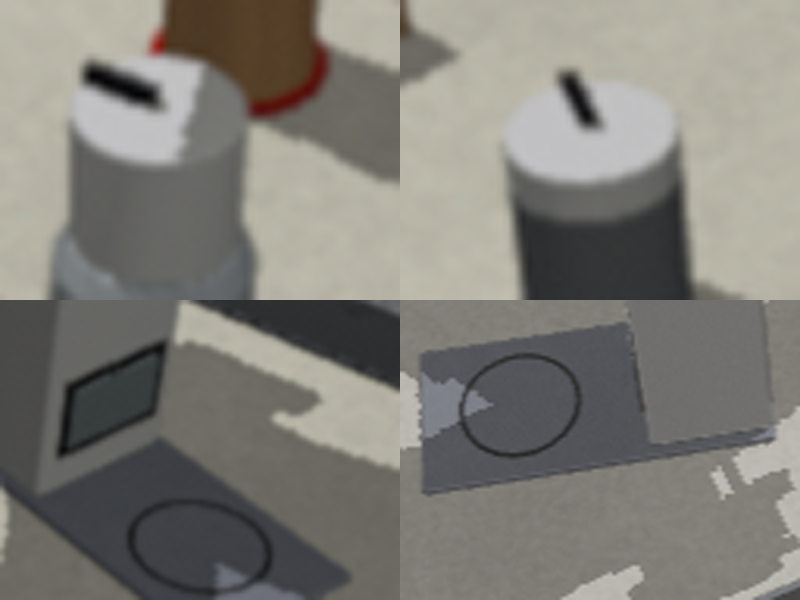

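View pics/w0.png

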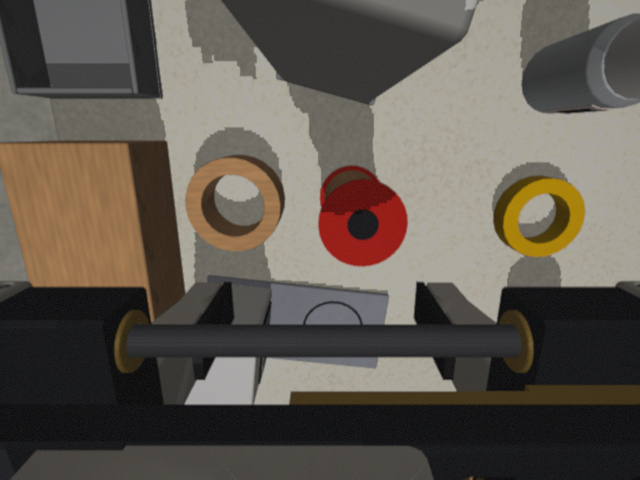

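The crops show the can's rib at side (344→356, 227→231) and the jar's rib at side (252→256, 207→215). The tall ring is at scene (218,353) and side (460,271), the wrist view shows the spool and tape roll near the can (580,60), and the low ring is partly hidden behind the hand at (333,325).

```bash
cat > m.py <<'E'
from plant import *
from h import *
S=capture("scene");D=capture("side")
def A(p): return np.array(p)
ca=lambda x,y:A([330+x/6.25,215+y/6.25]); ja=lambda x,y:A([225+(x-400)/6.25,195+y/6.25])
ts=lambda x,y:A([410+x/4,210+(y-300)/4]); tg=lambda x,y:A([180+(x-400)/3.125,320+(y-300)/3.125])
p=lambda n,v:print(n,np.round(v,4))
p("can top",ray(D,ca(159,108),.15)); a=ray(D,ca(88,72),.156);b=ray(D,ca(160,98),.156);p("rib",(a,b));p("yaw",np.degrees(np.arctan2(*(a-b)[1::-1])))
p("jar top",ray(D,ja(591.5,133),.08)); a=ray(D,ja(568,71),.086);b=ray(D,ja(595,124),.086);p("rib",(a,b));p("yaw",np.degrees(np.arctan2(*(a-b)[1::-1])))
p("ring side",ray(D,ts(200,546),.006));p("ring scene",ray(S,tg(520,405),.006))
for n,q in dict(bl=(421,353),fl=(424,491),fr=(774,430),bk=(628,323)).items(): p(n,ray(S,tg(*q),.006))
for n,q in dict(a=(160,438),b=(349,578),c=(40,492)).items(): p("side "+n,ray(D,ts(*q),.006))
for n,z in dict(spool=.12,tape_roll=.0125,bottle=.135,carton=.022,wide_roll=.022).items():
    for c in(S,D):
        d=search_frame(c,n)
        if d: B=d[0]["bbox"];p(n,ray(c,((B[0]+B[2])/2,(B[1]+B[3])/2),z/2))
E
python3 m.py
```

```text
can top [ 0.4459 -0.1305  0.15  ]
rib [[ 0.4396 -0.1081  0.156 ]
 [ 0.4436 -0.1325  0.156 ]]
yaw 99.4377
jar top [0.4216 0.1258 0.08  ]
rib [[0.4364 0.1534 0.086 ]
 [0.4207 0.1222 0.086 ]]
yaw 63.1311
ring side [ 0.6331 -0.2632  0.006 ]
ring scene [ 0.636  -0.2599  0.006 ]
bl [ 0.5736 -0.3043  0.006 ]
fl [ 0.6692 -0.3291  0.006 ]
fr [ 0.7172 -0.1268  0.006 ]
bk [ 0.6066 -0.1798  0.006 ]
side a [ 0.6979 -0.1997  0.006 ]
side b [ 0.6613 -0.3329  0.006 ]
side c [ 0.6154 -0.1761  0.006 ]
spool [ 0.6435 -0.0068  0.06  ]
spool [ 0.6449 -0.0139  0.06  ]
tape_roll [0.4602 0.013  0.0062]
bottle [ 0.4328 -0.3628  0.0675]
bottle [ 0.4199 -0.3695  0.0675]
carton [0.4434 0.1168 0.011 ]
carton [0.459  0.3697 0.011 ]
wide_roll [ 7.561e-01 -4.000e-04  1.100e-02]
wide_roll [0.7611 0.0056 0.011 ]
```

```bash
python3 -m creep '[[87.6,-1,-0.2,1,0,0,0],[87.6,-1,-0.6,1,0,0,0],[87.6,-1,-0.6,0,0,0,0],[87.6,-1,-0.6,0,0,0,0],[87.6,-1,-0.6,0,0,0,0],[87.6,-1,-0.6,0,0,0,0],[87.6,-1,-0.6,0,0,0,0],[87.6,-1,0,0,0,0,0]]' && python3 - <<'E'
from plant import *
from h import *
c={n:capture(n) for n in("wrist","scene")}
s=r.get_state();T=Rn.from_euler('xyz',s["eef_rot"],degrees=True).as_matrix()
w=c["wrist"];print("cam in tool",T.T@(np.array(w["origin"])-s["tcp_pos"]),s["joints"],s["tcp_pos"])
for n in c: np.savez(f"{n}1.npz",**{k:v for k,v in c[n].items()})
f=w["frame"];g=c["scene"]["frame"]
print([ (d["bbox"],d["conf"]) for d in search_frame(w,"spray_can")], [(d["bbox"],d["conf"]) for d in search_frame(c["scene"],"jar")])
m=np.vstack([np.hstack([cv2.resize(f,(400,300)),cv2.resize(g[0:300,60:460],(400,300))]),np.hstack([cv2.resize(g[250:355,365:505],(400,300),interpolation=2),cv2.resize(g[140:230,340:460],(400,300),interpolation=2)])])
cv2.imwrite("pics/m2.png",m[:,:,::-1])
E
```

```text
time_s: 3.77
tcp_pos: [0.4736, -0.0966, 0.2766]
eef_rot: [-180.0, -0.0, -90.1]
contact_force: [-0.2, 1.2, 1.2]
gripper_width: 0.0877
gripper_force: 0.0
cam in tool [ 0.07774079 -0.00330635 -0.15657995] [ 1.19766262e+01  9.45030138e-02 -1.81012621e+01 -3.16459744e-02
 -7.17139254e+01 -1.20353795e+01] [ 0.47211188 -0.09571605  0.27749215]
[([318.9, 143.3, 386.2, 226.9], 0.75)] [([343.8, 188.7, 370.2, 229.7], 0.66), ([116.6, 243.2, 150.4, 304.6], 0.56)]
```

View pics/m2.png

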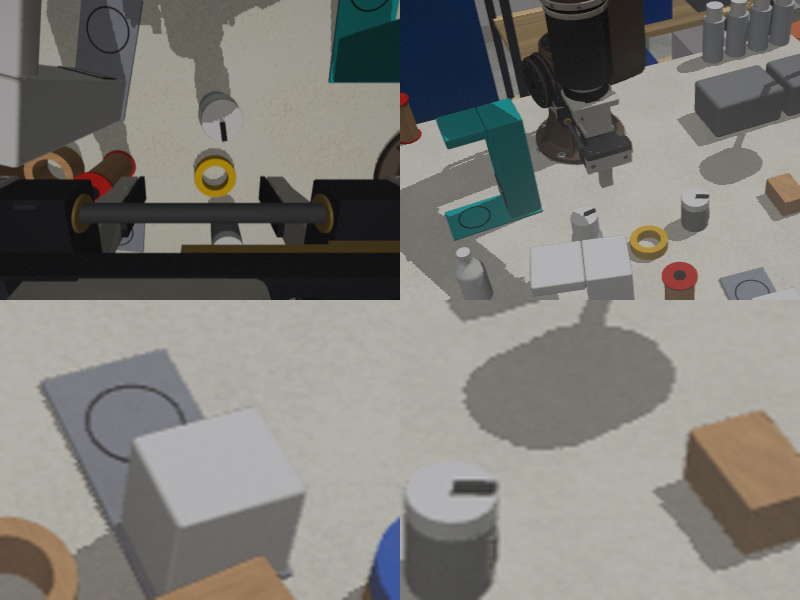

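```bash
cat > rf.py <<'E'
from h import *
from scipy.optimize import least_squares
from scipy import ndimage
def rib(c,box,z,th=60):
    x0,y0,x1,y1=box; g=c["frame"][y0:y1,x0:x1].max(2); l,n=ndimage.label(g<th)
    k=1+np.argmax(ndimage.sum(g<th,l,range(1,n+1))); v,u=np.where(l==k)
    P=np.array([ray(c,(a+x0,b+y0),z)[:2] for a,b in zip(u,v)]); m=P.mean(0); d=np.linalg.svd(P-m)[2][0]; t=(P-m)@d
    return len(u),m,np.degrees(np.arctan2(d[1],d[0])),m+d*t.min(),m+d*t.max()
def ring(c,box,ctr,z=.006):
    x0,y0,x1,y1=box; g=cv2.cvtColor(c["frame"],cv2.COLOR_RGB2GRAY); b=cv2.morphologyEx(g,cv2.MORPH_BLACKHAT,np.ones((7,7)))
    v,u=np.where(b[y0:y1,x0:x1]>18); P=np.array([ray(c,(a+x0,q+y0),z)[:2] for a,q in zip(u,v)])
    k=np.abs(np.hypot(*(P-ctr).T)-.033)<.016;P=P[k]
    f=least_squares(lambda p:np.hypot(*(P-p[:2]).T)-p[2],[*ctr,.03],loss="cauchy",f_scale=.001)
    return len(P),f.x,np.abs(f.fun).mean()
def L(n): return dict(np.load(n))
E
python3 - <<'E'
from rf import *
from plant import *
W=L("wrist1.npz");S=L("scene1.npz");D=capture("side");np.savez("side1.npz",**D)
np.set_printoptions(precision=4,suppress=True)
print("can W",rib(W,(335,180,378,235),.156)); print("can D",rib(D,(340,222,362,240),.156));print("can S",rib(S,(232,205,262,222),.156))
print("jar D",rib(D,(244,203,265,222),.086));print("jar S",rib(S,(345,190,371,205),.086))
print("tall",ring(D,(430,250,490,300),(.634,-.261)),ring(S,(190,330,245,375),(.634,-.261)))
c=ray(S,(412.3,292.7),.006);print("low0",c,ray(D,(324,196),.006))
print("low",ring(S,(385,270,432,315),c[:2]),ring(D,(300,180,350,212),c[:2]))
q=lambda x,y:(365+x/2.857,250+(y-300)/2.857)
P=[ray(S,q(*p),.006) for p in((40,383),(165,350),(150,597))];print(P)
print([ (n,ray(D,p,.006)) for n,p in (("tq ring",(349,430)),)])
# scene cap detect tops via white circle
for c,box,z in((W,(305,140,395,235),.15),):
    g=c["frame"][box[1]:box[3],box[0]:box[2]].min(2); print(np.percentile(g,[5,50,90,99]))
cv2.imwrite("pics/c3.png",np.hstack([cv2.resize(np.ascontiguousarray(W["frame"][140:240,300:400]),(400,400),interpolation=2),cv2.resize(np.ascontiguousarray(D["frame"][130:220,290:390]),(400,400),interpolation=2)])[:,:,::-1])
E
```

```text
can W (225, array([ 0.4484, -0.1152]), np.float64(98.33697412243323), array([ 0.4501, -0.127 ]), array([ 0.4466, -0.1031]))
can D (27, array([ 0.4415, -0.1183]), np.float64(-83.53190408589603), array([ 0.4403, -0.107 ]), array([ 0.4428, -0.129 ]))
can S (3, array([ 0.4515, -0.1254]), np.float64(7.15490312098417), array([ 0.45  , -0.1256]), array([ 0.4536, -0.1251]))
jar D (14, array([0.4274, 0.1396]), np.float64(-116.79096440308086), array([0.4336, 0.152 ]), array([0.4208, 0.1267]))Traceback (most recent call last):
  File "<stdin>", line 6, in <module>
  File "rf.py", line 6, in rib
    k=1+np.argmax(ndimage.sum(g<th,l,range(1,n+1))); v,u=np.where(l==k)
        ~~~~~~~~~^^^^^^^^^^^^^^^^^^^^^^^^^^^^^^^^^^
    return _wrapfunc(a, 'argmax', axis=axis, out=out, **kwds)
    return bound(*args, **kwds)
ValueError: attempt to get argmax of an empty sequence
```

```bash
python3 - <<'E'
from rf import *
from plant import *
W=L("wrist1.npz");S=L("scene1.npz");D=L("side1.npz");W2=capture("wrist");np.savez("wrist2.npz",**W2)
np.set_printoptions(precision=4,suppress=True)
print("can W2",rib(W2,(335,180,378,235),.156)); print("can S",rib(S,(232,205,262,222),.156,85))
print("jar D",rib(D,(244,203,265,222),.086,80));print("jar S",rib(S,(345,190,371,202),.086,85))
print("tall",ring(D,(430,250,490,300),(.634,-.261)),ring(S,(190,330,245,375),(.634,-.261)))
c=ray(S,(412.3,292.7),.006);print("low0",c,ray(D,(324,196),.006))
print("low",ring(S,(385,270,432,315),c[:2]),ring(D,(300,180,350,212),c[:2]))
q=lambda x,y:(365+(x)/2.857,250+(y-300)/2.857)
print([ray(S,q(*p),.006) for p in((40,383),(165,350),(150,597))]);
print("tq ring",ray(D,(349,430),.006))
cv2.imwrite("pics/c3.png",np.hstack([cv2.resize(np.ascontiguousarray(W2["frame"][140:240,300:400]),(400,400),interpolation=2),cv2.resize(np.ascontiguousarray(D["frame"][130:220,290:390]),(400,360),interpolation=2,dst=None) if 0 else cv2.resize(np.ascontiguousarray(D["frame"][130:230,290:390]),(400,400),interpolation=2)])[:,:,::-1])
E
```

```text
can W2 (230, array([ 0.4484, -0.1153]), np.float64(98.29068753199448), array([ 0.4501, -0.127 ]), array([ 0.4466, -0.103 ]))
can S (43, array([ 0.4492, -0.1156]), np.float64(-76.84280105186181), array([ 0.4463, -0.1033]), array([ 0.4519, -0.1274]))
jar D (19, array([0.4277, 0.1396]), np.float64(-117.63018614956448), array([0.4344, 0.1525]), array([0.4209, 0.1266]))
jar S (36, array([0.4342, 0.1424]), np.float64(-115.1634848900704), array([0.4394, 0.1533]), array([0.4291, 0.1315]))
tall (118, array([ 0.6337, -0.2614,  0.0355]), np.float64(0.0011819646182797431)) (199, array([ 0.6343, -0.2601,  0.0354]), np.float64(0.001708476677357127))
low0 [0.6631 0.1459 0.006 ] [0.6612 0.1416 0.006 ]
low (128, array([0.6629, 0.1455, 0.0343]), np.float64(0.0012749565189305386)) (92, array([0.6627, 0.144 , 0.0346]), np.float64(0.0011894406981936396))
[array([0.602 , 0.1013, 0.006 ]), array([0.6131, 0.2002, 0.006 ]), array([0.7952, 0.081 , 0.006 ])]
tq ring [ 0.1932 -0.3274  0.006 ]
```

View pics/c3.png

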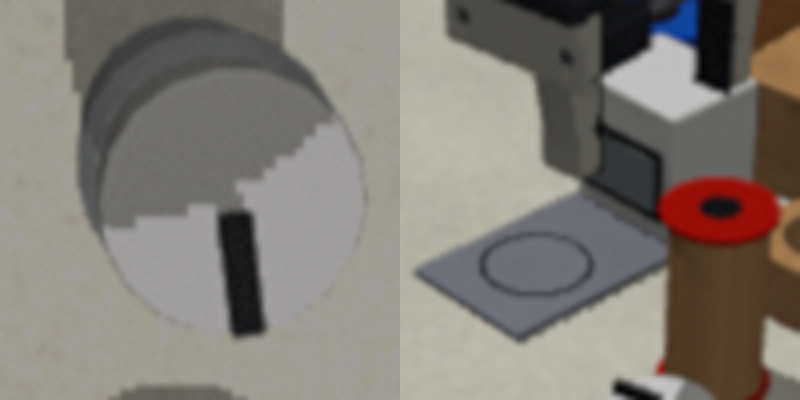

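The crop confirms the can: cap with black rib, at wrist (360,210) pointing down-image, i.e. yaw about 98°. The low ring is at side (424,196). I choose the grey scanner, and now pre-grasp leaning 42°.

```bash
python3 -m creep '[[87.6,0,-0.6,0,7,0,0],[87.6,0,-0.6,0,7,0,0],[87.6,0,-0.6,0,7,0,0],[87.6,0,-0.6,0,7,0,0],[87.6,0,-0.6,0,7,0,0],[87.6,-0.2,-0.5,0,7,0,0],[87.6,-0.2,0,0,0,0,4.2],[87.6,-0.2,0,0,0,0,4.2]]' && python3 - <<'E'
from plant import *
from h import *
c=capture("wrist");np.savez("wrist3.npz",**c);s=r.get_state()
T=Rn.from_euler('xyz',s["eef_rot"],degrees=True).as_matrix()
print(s["tcp_pos"],T[:,2],T[:,1],s["joints"],s["contact_force"])
cv2.imwrite("pics/w3.png",c["frame"][:,:,::-1])
print(proj(c,[[.4506,-.1288,.15],[.4506-.027*.144,-.1288+.027*.99,.156]]))
E
```

```text
time_s: 4.73
tcp_pos: [0.4594, -0.1868, 0.2734]
eef_rot: [179.7, 42.3, -82.1]
contact_force: [0.2, 0.3, 0.6]
gripper_width: 0.0877
gripper_force: 0.0
[ 0.45995286 -0.18509704  0.27366935] [-0.1036172   0.66364536 -0.74083622] [-0.98865893 -0.15013044  0.00379126] [ -27.22410681   20.9322017     8.11111184  -33.81744611 -102.7956482
   35.78277353] [0.35738976 0.99476138 0.99419222]
[[325.23998055 182.48015846]
 [325.21917624 208.57193243]]
```

View pics/w3.png

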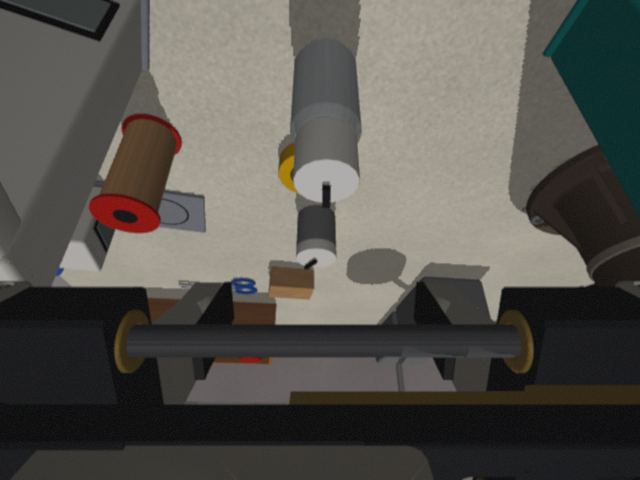

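The wrist view has the can's cap at (326,181) with the rib straight down the image, where it was predicted. I go in along the tool axis.

```bash
python3 -m creep '[[87.6,0,0,-0.85,0,0,0],[87.6,0,0,-0.85,0,0,0],[87.6,0,0,-0.85,0,0,0],[87.6,-0.1,0.2,-0.85,0,0,0],[87.6,-0.1,0.7,-0.75,0,0,0],[87.6,-0.1,0.7,-0.75,0,0,0],[87.6,0,0,0,0,0,0]]' && python3 -m creep '[[87.6,-0.1,0.6,-0.7,0,0,0],[87.6,-0.05,0.5,-0.7,0,0,0],[87.6,0,0,0,0,0,0],[87.6,0,0,0,0,0,0]]' && python3 -c "
from plant import r
print(r.get_state()['tcp_pos'],r.get_state()['contact_force'])"
```

```text
time_s: 5.37
tcp_pos: [0.4513, -0.1388, 0.1507]
eef_rot: [179.6, 42.3, -81.9]
contact_force: [-0.8, 0.5, -1.0]
gripper_width: 0.0878
gripper_force: 0.0
time_s: 5.7
tcp_pos: [0.4489, -0.1146, 0.1186]
eef_rot: [179.9, 42.0, -81.6]
contact_force: [0.0, -1.2, 0.9]
gripper_width: 0.0877
gripper_force: 0.0
[ 0.44888815 -0.11458298  0.11863593] [ 0.00744047 -1.16821001  0.94666574]
```

```bash
python3 -m creep '[[87.6,0,0,-0.1,0,0,0],[50,0,0,0,0,0,0],[50,0,0,0,0,0,0],[50,0,0,0,0,0,0],[50,0,0,0,0,0,0],[50,0,0,0,0,0,0],[50,0,0,0,0,0,0],[50,0,0,0,0,0,0]]' 25 && python3 -m creep '[[50,0,0,0,0,0,0],[50,0,0,0,0,0,0],[50,0,0,0,0,0,0],[50,0,0,0,0,0,0]]'
```

```text
time_s: 6.37
tcp_pos: [0.4485, -0.1151, 0.1167]
eef_rot: [180.0, 42.0, -81.6]
contact_force: [-1.9, 0.2, 1.2]
gripper_width: 0.0533
gripper_force: 24.9
time_s: 6.7
tcp_pos: [0.4485, -0.115, 0.1167]
eef_rot: [180.0, 42.0, -81.6]
contact_force: [-1.9, -0.8, 3.5]
gripper_width: 0.0536
gripper_force: 24.9
```

```bash
python3 -m creep '[[50,0,0,0.3,0,0,0],[50,0,0,0.5,0,0,0],[50,0,0,0.6,0,0,0],[50,0,0,0.5,0,0,0],[50,0,0,0.2,0,0,0],[50,0,0,0,0,0,0]]' 40 && python3 -m creep '[[50,0.05,-0.4,0,0,0,-3],[50,0.15,-0.8,0,0,0,-5],[50,0.2,-0.9,0,0,0,-5],[50,0.2,-1,0,0,0,-5],[50,0.2,-1,0,0,0,-4.9],[50,0.2,-1,0,0,0,0],[50,0.14,-0.7,0,0,0,0],[50,0,-0.3,0,0,0,0]]' && python3 -c "
from plant import r
s=r.get_state();print(s['tcp_pos'],s['eef_rot'],s['joints'],s['gripper_width'])"
```

```text
time_s: 7.2
tcp_pos: [0.4496, -0.1155, 0.1712]
eef_rot: [-179.7, 41.9, -81.4]
contact_force: [1.1, 0.4, -4.4]
gripper_width: 0.0536
gripper_force: 39.9
time_s: 7.87
tcp_pos: [0.4772, -0.2699, 0.1683]
eef_rot: [180.0, 42.0, -104.6]
contact_force: [0.9, -0.2, -3.4]
gripper_width: 0.0533
gripper_force: 39.9
[ 0.4771966  -0.26986672  0.16827855] [ 179.96555072   41.96759897 -104.63073352] [-37.95796724  25.88653129   2.73061681 -37.9178444  -87.22541762
  32.29570279] 0.05329043011551291
```

```bash
python3 -m creep '[[50,0.4,-0.15,0,0,0,0],[50,0.8,-0.35,0,0,0,0],[50,0.9,-0.35,0,0,0,0],[50,0.9,-0.35,0,0,0,0],[50,0.9,-0.35,0,0,0,0],[50,0.8,-0.35,0,0,0,0],[50,0.6,-0.22,0,0,0,0],[50,0.3,-0.1,0,0,0,0]]' && python3 -m creep '[[50,0,0,-0.3,0,0,0],[50,0,0,-0.5,0,0,0],[50,0,0,-0.4,0,0,0],[50,0,0,-0.1,0,0,0],[50,0,0,0,0,0,0]]' && python3 - <<'E'
from plant import *
import numpy as np,cv2
D=capture("side");S=capture("scene");W=capture("wrist");s=r.get_state();print(s['tcp_pos'],s['eef_rot'],s['joints'],s['gripper_width'])
for n,c in(("side4",D),("scene4",S),("wrist4",W)): np.savez(n+".npz",**c)
c=lambda f,x,y,w,h:cv2.resize(np.ascontiguousarray(f[y:y+h,x:x+w]),(400,300),interpolation=2)
m=np.vstack([np.hstack([c(D["frame"],380,130,160,200) if 0 else c(D["frame"],360,120,240,180),c(S["frame"],140,220,240,180)]),np.hstack([c(W["frame"],160,0,320,240),c(W["frame"],0,0,640,480)])])
cv2.imwrite("pics/m4.png",m[:,:,::-1])
E
```

```text
time_s: 8.53
tcp_pos: [0.6191, -0.3221, 0.1679]
eef_rot: [179.9, 42.1, -104.5]
contact_force: [0.5, -0.0, -3.0]
gripper_width: 0.0534
gripper_force: 39.9
time_s: 8.95
tcp_pos: [0.6159, -0.3223, 0.1347]
eef_rot: [179.7, 42.1, -104.7]
contact_force: [0.9, -0.5, -3.1]
gripper_width: 0.0532
gripper_force: 39.9
[ 0.6171189  -0.32326333  0.1370908 ] [-179.95338601   41.97895977 -104.48023351] [-34.88018151  38.24328975  20.87973131 -38.84324356 -89.99653623
  26.54663215] 0.053367759480783275
```

View pics/m4.png

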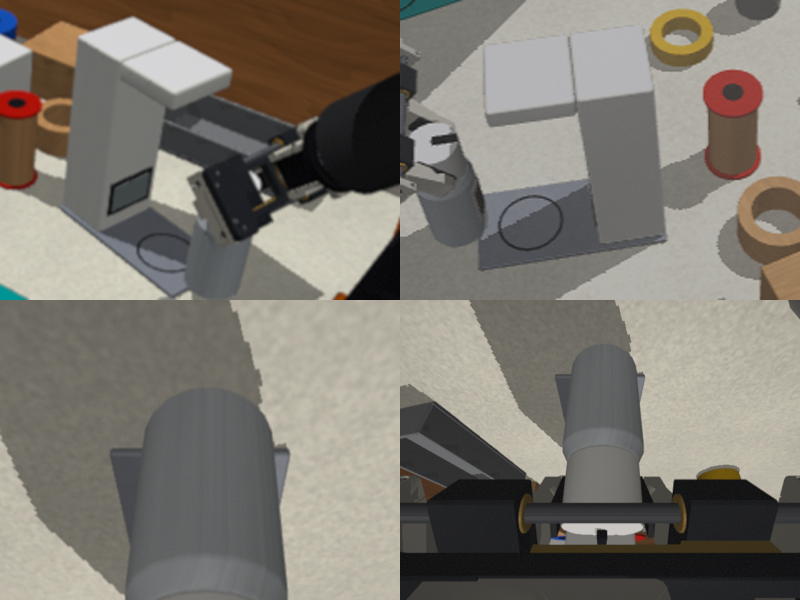

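```bash
python3 - <<'E'
from rf import *
from plant import *
np.set_printoptions(precision=4,suppress=True)
W=L("wrist4.npz");S=L("scene4.npz");s=r.get_state()
a=ray(W,(248.8,121.6),.006);b=ray(W,(390.4,120),.006)
d=(b-a);e=np.array([-d[1],d[0]])/np.hypot(*d[:2]);e=e*np.sign(e[1])
print(a,b,np.hypot(*d[:2]),np.degrees(np.arctan2(e[1],e[0])),"ring",(a+b)[:2]/2+.06*e)
print("ring S",ring(S,(190,330,245,375),(.634,-.261)))
# scene4 plate corners (crop 160? scale 400/240)
q=lambda x,y:(140+(x-400)*.6,220+y*.6)
P=[ray(S,q(*p),.006)[:2] for p in((480,219),(481,268),(664,237))];print(P,[np.degrees(np.arctan2(*(P[2]-P[1])[::-1])),np.degrees(np.arctan2(*(P[1]-P[0])[::-1]))+90])
# rib of the held can
z=s["tcp_pos"][2]-.1167+.156
print("rib S",rib(S,(158,297,180,311),z,85),"expected axis",s["tcp_pos"][:2]-.0132*np.array([.2504,.968]))
E
```

```text
[ 0.668  -0.3323  0.006 ] [ 0.5749 -0.3096  0.006 ] 0.09585882026453109 76.30364152601112 ring [ 0.6357 -0.2626]
ring S (182, array([ 0.6345, -0.2601,  0.0354]), np.float64(0.0008972899920862968))
[array([ 0.6069, -0.311 ]), array([ 0.6692, -0.3274]), array([ 0.7174, -0.1295])] [np.float64(76.31265501094785), np.float64(75.3321019359534)]
rib S (77, array([ 0.62  , -0.3212]), np.float64(-104.20917938474773), array([ 0.6231, -0.3088]), array([ 0.617, -0.333])) expected axis [ 0.6138 -0.336 ]
```

```bash
python3 - <<'E'
from rf import *
np.set_printoptions(precision=4,suppress=True)
W=L("wrist4.npz"); e=np.array([np.cos(np.radians(75.9)),np.sin(np.radians(75.9))]);n=np.array([-e[1],e[0]])
g=cv2.cvtColor(W["frame"],cv2.COLOR_RGB2GRAY).astype(int)
print(proj(W,[[*(np.array(c)-.0*e),z] for c in((.6138,-.336),(.6167,-.3343)) for z in (.02,.1)]))
ring=np.array([.635,-.261])
for row in(115,130,150,180):
    d=np.diff(cv2.GaussianBlur(W["frame"][row].astype(np.uint8),(1,5),0).astype(int).sum(1)); i=np.argsort(-abs(d[230:420]))[:8]+230; print(row,sorted(i.tolist()))
print("n of plate mid",((ray(W,(319.6,121),.006)[:2]-ring)@n))
E
```

```text
[[324.9782 114.7602]
 [325.4352 222.06  ]
 [321.1388 117.8736]
 [320.7133 224.6943]]
115 [273, 377, 378, 379, 380, 387, 388, 389]
130 [248, 249, 378, 379, 380, 389, 390, 391]
150 [252, 253, 380, 381, 382, 385, 386, 387]
180 [258, 259, 260, 382, 383, 384, 385, 386]
n of plate mid -0.001359412853273299
```

```bash
python3 -m creep '[[50,0.1,0.35,0,0,0,0],[50,0.17,0.6,0,0,0,0],[50,0.2,0.7,0,0,0,0],[50,0.17,0.6,0,0,0,0],[50,0.12,0.45,0,0,0,0],[50,0.07,0.27,0,0,0,0],[50,0,0,0,0,0,0],[50,0,0,0,0,0,0]]' && cat > chk.py <<'E'
from rf import *
from plant import *
np.set_printoptions(precision=4,suppress=True)
S=capture("scene");D=capture("side");s=r.get_state();print(s['tcp_pos'],s['eef_rot'],s["contact_force"])
np.savez("S.npz",**S);np.savez("D.npz",**D)
z=s["tcp_pos"][2]-.1167
e=np.array([.244,.970]);print("axis by tcp",s["tcp_pos"][:2]-.0132*e)
c=proj(S,[.6357,-.2608,z+.156])[0].astype(int);print(c)
for th in(70,85): print("rib S",rib(S,(c[0]-20,c[1]-14,c[0]+28,c[1]+14),z+.156,th))
f=lambda c,P,w:cv2.resize(np.ascontiguousarray(c["frame"][P[1]-w:P[1]+w,P[0]-w:P[0]+w]),(400,400),interpolation=2)
p=proj(D,[.6357,-.2608,.1])[0].astype(int);q=proj(S,[.6357,-.2608,.08])[0].astype(int)
print(q,p);cv2.imwrite("pics/chk.png",np.hstack([f(S,q,65),f(D,p,65)])[:,:,::-1])
E
python3 chk.py
```

```text
time_s: 9.77
tcp_pos: [0.6381, -0.2482, 0.1369]
eef_rot: [-180.0, 42.0, -104.4]
contact_force: [-0.2, -1.1, -4.0]
gripper_width: 0.0536
gripper_force: 39.9
[ 0.6378 -0.2493  0.1365] [-179.9999   41.9715 -104.51  ] [-0.5856 -0.1952 -4.1855]
axis by tcp [ 0.6346 -0.2621]
[203 298]
rib S (261, array([ 0.632 , -0.2846]), np.float64(-8.917837477116324), array([ 0.5936, -0.2786]), array([ 0.6569, -0.2885]))
rib S (277, array([ 0.6315, -0.2842]), np.float64(-8.178867285793721), array([ 0.5931, -0.2786]), array([ 0.6576, -0.2879]))
[212 330] [466 234]
```

View pics/chk.png

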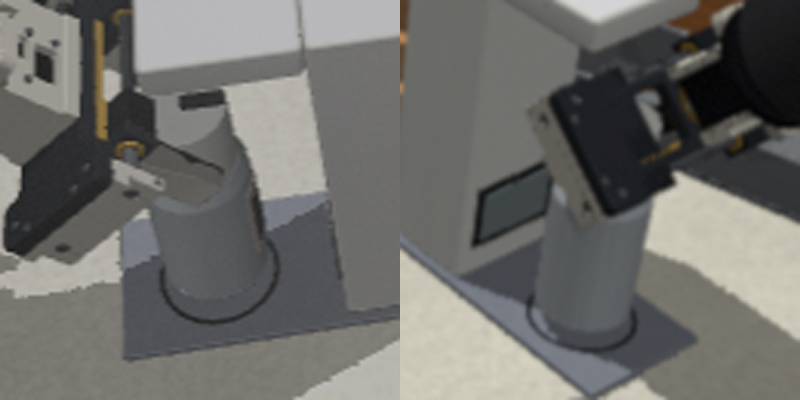

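The crop shows the can upright over the ring, under the hood, gripper clear, with the barcode side towards the window. I quantify the offset, then lower.

```bash
python3 - <<'E'
from rf import *
np.set_printoptions(precision=4,suppress=True)
S=L("S.npz");D=L("D.npz")
for n,c,q,x0 in(("S",S,(212,330),0),("D",D,(466,234),400)):
    toc=lambda P:(proj(c,P)-np.array(q)+65)*400/130+[x0,0]
    for ax in((.6346,-.2621),(.6352,-.261)):
        t=np.linspace(0,2*np.pi,72);C=toc([[ax[0]+.032*np.cos(a),ax[1]+.032*np.sin(a),.0198] for a in t]);B=toc([[ax[0]+.0355*np.cos(a),ax[1]+.0355*np.sin(a),.006] for a in t])
        print(n,ax,"can l/r/bottom",C[:,0].min(),C[:,0].max(),C[:,1].max(),"ring",B[:,0].min(),B[:,0].max(),B[:,1].max())
E
```

```text
S (0.6346, -0.2621) can l/r/bottom 159.53205362207157 264.82137260080157 304.78287780513523 ring 157.4941479003087 273.2846130141486 322.2010122959334
S (0.6352, -0.261) can l/r/bottom 161.55475910800743 266.84414371843036 304.9000919201087 ring 159.4997210837358 275.2902559830959 322.3186805489669
D (0.6346, -0.2621) can l/r/bottom 535.6108327211545 633.0239818407638 329.8748806205843 ring 527.8979084705919 635.1599256203033 349.0136908183272
D (0.6352, -0.261) can l/r/bottom 534.678506170484 632.0006927420183 328.68328929668013 ring 526.9790744954273 634.1416717864473 347.8117220377943
```

```bash
python3 -m creep '[[50,0.02,0.06,0,0,0,0],[50,0,0,-0.15,0,0,0],[50,0,0,-0.15,0,0,0],[50,0,0,-0.1,0,0,0],[50,0,0,-0.08,0,0,0],[50,0,0,0,0,0,0],[50,0,0,0,0,0,0]]'
```

```text
time_s: 10.45
tcp_pos: [0.6384, -0.2473, 0.1242]
eef_rot: [180.0, 42.0, -104.5]
contact_force: [-0.1, 1.1, -3.5]
gripper_width: 0.0534
gripper_force: 39.9
```

```bash
python3 -m creep '[[50,0,0,-0.05,0,0,0],[50,0,0,0,0,0,0],[50,0,0,0,0,0,0]]'; python3 -m creep '[[50,0,0,-0.04,0,0,0],[50,0,0,0,0,0,0],[50,0,0,0,0,0,0]]'
```

```text
time_s: 10.7
tcp_pos: [0.6385, -0.2473, 0.1234]
eef_rot: [-180.0, 42.0, -104.5]
contact_force: [-0.5, 0.3, -2.9]
gripper_width: 0.0534
gripper_force: 39.9
time_s: 10.95
tcp_pos: [0.6386, -0.2473, 0.1228]
eef_rot: [-180.0, 42.0, -104.5]
contact_force: [-0.3, 0.6, -0.5]
gripper_width: 0.0536
gripper_force: 39.9
```

```bash
python3 -m creep '[[60,0,0,0,0,0,0],[70,0,0,0,0,0,0],[87.6,0,0,0,0,0,0],[87.6,0,0,0,0,0,0],[87.6,0,0,0,0,0,0],[87.6,0,0,0,0,0,0],[87.6,0,0,0,0,0,0]]' && python3 -m creep '[[87.6,-0.08,-0.3,0.2,0,0,0],[87.6,-0.18,-0.7,0.5,0,0,0],[87.6,-0.2,-0.8,0.6,0,0,0],[87.6,-0.2,-0.8,0.6,0,0,0],[87.6,-0.2,-0.8,0.6,0,0,0],[87.6,-0.2,-0.8,0.6,0,0,0],[87.6,0,0,0.5,0,0,0],[87.6,0,0,0,0,0,0]]' && python3 - <<'E'
from rf import *
from plant import *
np.set_printoptions(precision=4,suppress=True)
S=capture("scene");D=capture("side");W=capture("wrist");s=r.get_state();print(s['tcp_pos'],s['eef_rot'],s["joints"])
for n,c in(("S5",S),("D5",D),("W5",W)): np.savez(n+".npz",**c)
for n,c in(("S",S),("D",D),("W",W)):
    o=outline_of(c,"spray_can"); print(n,[(d["bbox"],d["conf"]) for d in o[:2]])
    t=np.linspace(0,2*np.pi,72);ax=(.635,-.261)
    P=proj(c,[[ax[0]+rr*np.cos(a),ax[1]+rr*np.sin(a),.006+h] for a in t for rr,h in((.032,0),(.032,.092),(.027,.15))]); print(P.min(0),P.max(0))
    q=proj(c,[ax[0],ax[1],.162])[0].astype(int); print("rib",rib(c,(q[0]-20,q[1]-12,q[0]+20,q[1]+30 if n=="W" else q[1]+12),.162,70))
E
```

```text
time_s: 11.53
tcp_pos: [0.6385, -0.2472, 0.1223]
eef_rot: [180.0, 42.0, -104.5]
contact_force: [0.1, 0.5, 1.1]
gripper_width: 0.087
gripper_force: 0.0
time_s: 12.2
tcp_pos: [0.612, -0.3549, 0.2153]
eef_rot: [-179.7, 41.9, -104.4]
contact_force: [0.4, -0.3, 0.8]
gripper_width: 0.0877
gripper_force: 0.0
[ 0.6119 -0.3517  0.2119] [ 179.9685   42.0362 -104.5103] [-36.7658  36.4302  27.534  -38.7068 -97.8279  22.6469]
S [([192.5, 292.2, 236.5, 367.5], 0.86), ([323.6, 263.5, 357.4, 328.2], 0.36)]
[189.3957 292.6322] [234.587  368.0331]
rib (62, array([ 0.6388, -0.2461]), np.float64(-105.36741384573975), array([ 0.6421, -0.2342]), array([ 0.6358, -0.2572]))
D [([445.4, 202.7, 481.2, 278.5], 0.91)]
[443.9168 203.9145] [484.7907 280.9305]
rib (335, array([ 0.6482, -0.259 ]), np.float64(-98.5781802336484), array([ 0.654 , -0.2202]), array([ 0.641 , -0.3066]))
W [([292.8, 115.4, 363.5, 299.3], 0.68), ([251.7, 85.5, 390.9, 404.1], 0.61)]
[288.8135 115.9979] [362.6702 291.5874]
rib (148, array([ 0.6365, -0.2548]), np.float64(75.45319179429181), array([ 0.6326, -0.2697]), array([ 0.641 , -0.2374]))
```

```bash
python3 -m creep '[[87.6,0,0,0.6,-6.8,1.75,0],[87.6,0,0,0.9,-6.8,1.75,0],[87.6,0,0,0.9,-6.8,1.75,0],[87.6,0,0,0.9,-6.8,1.75,0],[87.6,0,0,0.9,-6.8,1.75,0],[87.6,0,0,0.9,-6.7,1.75,0],[87.6,0,0,0,0,0,0]]' && python3 -m creep '[[87.6,-0.3,0.6,0,0,0,0],[87.6,-0.3,1,0,0,0,0],[87.6,-0.3,1,0,0,0,0],[87.6,-0.3,1,0,0,0,-2],[87.6,-0.3,1,0,0,0,-2],[87.6,-0.3,1,0,0,0,-2],[87.6,-0.3,1,0,0,0,-2],[87.6,-0.3,1,0,0,0,-2]]' && python3 -m creep '[[87.6,-0.3,1,0,0,0,-1.5],[87.6,-0.3,1,0,0,0,0],[87.6,-0.3,1,0,0,0,0],[87.6,-0.3,1,0,0,0,0],[87.6,-0.3,1,0,0,0,0],[87.6,-0.3,1,0,0,0,0],[87.6,-0.3,1,0,0,0,0],[87.6,-0.3,1,0,0,0,0]]' && python3 -m creep '[[87.6,-0.4,1,0,0,0,0],[87.6,-0.4,1,-0.5,0,0,0],[87.6,-0.4,1,-0.8,0,0,0],[87.6,-0.4,1,-0.8,0,0,0],[87.6,-0.4,0.8,-0.4,0,0,0],[87.6,0,0.4,0,0,0,0],[87.6,0,0,0,0,0,0],[87.6,0,0,0,0,0,0]]'
```

```text
time_s: 13.08
tcp_pos: [0.6147, -0.349, 0.346]
eef_rot: [-179.5, -0.6, -104.1]
contact_force: [0.2, -1.2, 0.9]
gripper_width: 0.088
gripper_force: 0.0
time_s: 13.75
tcp_pos: [0.5512, -0.1606, 0.339]
eef_rot: [179.9, -0.0, -114.5]
contact_force: [1.2, 0.5, 0.7]
gripper_width: 0.0875
gripper_force: 0.0
time_s: 14.42
tcp_pos: [0.4909, 0.0392, 0.3393]
eef_rot: [180.0, -0.0, -115.9]
contact_force: [0.4, -0.5, -0.1]
gripper_width: 0.0878
gripper_force: 0.0
time_s: 15.08
tcp_pos: [0.4421, 0.1682, 0.2776]
eef_rot: [-180.0, -0.0, -115.9]
contact_force: [-0.7, -0.3, 0.1]
gripper_width: 0.0876
gripper_force: 0.0
```

```bash
python3 - <<'E'
from rf import *
from plant import *
np.set_printoptions(precision=4,suppress=True)
S=capture("scene");W=capture("wrist");D=capture("side");s=r.get_state();print(s['tcp_pos'],s['eef_rot'],s["joints"])
for n,c in(("S6",S),("W6",W),("D6",D)): np.savez(n+".npz",**c)
print([(d["bbox"],d["conf"]) for d in search_frame(W,"jar")[:3]])
q=proj(W,[[.4283,.1303,.086],[.4342,.1424,.086]]);print(q);q=q[1].astype(int)
try: print(rib(W,(q[0]-35,q[1]-35,q[0]+35,q[1]+35),.086,60))
except Exception as e: print(e)
# can check with clear view
for n,c,b in(("S",S,.162),):
    q=proj(c,[.635,-.261,.162])[0].astype(int); print("can rib",rib(c,(q[0]-15,q[1]-12,q[0]+25,q[1]+12),.162,70))
t=np.linspace(0,2*np.pi,72);ax=(.635,-.261)
P=proj(D,[[ax[0]+rr*np.cos(a),ax[1]+rr*np.sin(a),.006+h] for a in t for rr,h in((.032,0),(.032,.092),(.027,.15))]);print(P.min(0),P.max(0),[d["bbox"] for d in search_frame(D,"spray_can")[:2]])
E
```

```text
[0.4424 0.1672 0.2778] [-179.9665    0.0018 -116.0246] [ 44.6582  -0.7939 -18.9708   0.0326 -71.8103 -70.6929]
[([290.1, 136.0, 354.1, 206.1], 0.64)]
[[320.8064 172.3436]
 [320.8117 186.3813]]
(173, array([0.4334, 0.1445]), np.float64(63.91467719020703), array([0.4275, 0.1324]), array([0.4395, 0.1569]))
can rib (64, array([ 0.639, -0.246]), np.float64(-105.9806264810174), array([ 0.6424, -0.2343]), array([ 0.6358, -0.2572]))
[443.9168 203.9145] [484.7907 280.9305] [[441.5, 204.4, 485.5, 278.2]]
```

```bash
python3 -m creep '[[87.6,-0.3,-0.75,0,0,0,0],[87.6,-0.32,-0.74,-0.5,0,0,0],[87.6,0,0,-1,0,0,0],[87.6,0,0,-1,0,0,0],[87.6,0,0,-1,0,0,0],[87.6,0,0,-0.7,0,0,0],[87.6,0,0,-0.3,0,0,0],[87.6,0,0,0,0,0,0]]' && python3 - <<'E'
from rf import *
from plant import *
np.set_printoptions(precision=4,suppress=True)
W=capture("wrist");s=r.get_state();print(s['tcp_pos'],s['eef_rot'])
B=[(d["bbox"],d["conf"]) for d in search_frame(W,"jar")[:2]];print(B)
t=np.linspace(0,2*np.pi,72)
for ax in((.427,.130),):
    P=proj(W,[[ax[0]+.031*np.cos(a),ax[1]+.031*np.sin(a),h] for a in t for h in(0,.08)]);print(P.min(0),P.max(0))
cv2.imwrite("pics/w7.png",W["frame"][:,:,::-1]);np.savez("W7.npz",**W)
E
```

```text
time_s: 16.0
tcp_pos: [0.4257, 0.1292, 0.1636]
eef_rot: [179.9, -0.2, -116.0]
contact_force: [0.3, -0.2, 1.0]
gripper_width: 0.0876
gripper_force: 0.0
[0.4265 0.1299 0.1649] [-179.9855   -0.0874 -116.0112]
[([278.8, 188.1, 369.0, 292.5], 0.58)]
[279.7743 187.5622] [367.8147 288.4073]
```

```bash
python3 -m creep '[[87.6,0,0,-0.6,0,0,0],[87.6,0,0,-1,0,0,0],[87.6,0,0,-1,0,0,0],[87.6,0,0,-1,0,0,0],[87.6,0,0,-0.9,0,0,0],[87.6,0,0,-0.6,0,0,0],[87.6,0,0,-0.25,0,0,0],[87.6,0,0,0,0,0,0]]' && python3 -m creep '[[58,0,0,0,0,0,0],[58,0,0,0,0,0,0],[58,0,0,0,0,0,0],[58,0,0,0,0,0,0],[58,0,0,0,0,0,0],[58,0,0,0,0,0,0],[58,0,0,0,0,0,0],[58,0,0,0,0,0,0]]' 25
```

```text
time_s: 16.77
tcp_pos: [0.4267, 0.1306, 0.0309]
eef_rot: [-180.0, -0.1, -116.0]
contact_force: [0.7, -0.2, -0.3]
gripper_width: 0.0877
gripper_force: 0.0
time_s: 17.43
tcp_pos: [0.4267, 0.1308, 0.0318]
eef_rot: [-180.0, 0.0, -116.0]
contact_force: [-3.5, 1.2, 7.3]
gripper_width: 0.0614
gripper_force: 25.0
```

```bash
python3 -m creep '[[58,0,0,0.3,0,0,0],[58,0,0,0.6,0,0,0],[58,0,0,0.8,0,0,0],[58,0,0,0.8,0,0,0],[58,0,0,0.6,0,0,0],[58,0,0,0.3,0,0,0],[58,0,0,0,0,0,0]]' 35 && python3 -m creep '[[58,0.3,0.05,0,0,0,-4],[58,0.7,0.06,0,0,0,-6],[58,0.8,0.06,0,0,0,-6],[58,0.9,0.06,0,0,0,-6],[58,0.9,0.06,0,0,0,-6],[58,0.9,0.06,0,0,0,-6],[58,0.9,0.06,0,0,0,-6],[58,0.9,0.06,0,0,0,-6]]' && python3 -m creep '[[58,0.9,0.05,0,0,0,-6],[58,0.9,0.04,0,0,0,-6],[58,0.7,0,0,0,0,-6],[58,0.4,0,0,0,0,-4],[58,0.1,0,0,0,0,-2],[58,0,0,0,0,0,0],[58,0,0,0,0,0,0]]' && python3 - <<'E'
from rf import *
from plant import *
np.set_printoptions(precision=4,suppress=True)
S=capture("scene");W=capture("wrist");D=capture("side");s=r.get_state();print(s['tcp_pos'],s['eef_rot'],s["joints"])
for n,c in(("S8",S),("W8",W),("D8",D)): np.savez(n+".npz",**c)
f=lambda c,P,w:cv2.resize(np.ascontiguousarray(c["frame"][P[1]-w:P[1]+w,P[0]-w:P[0]+w]),(400,400),interpolation=2)
print("low D",ring(D,(300,180,350,212),(.663,.145)))
E
```

```text
time_s: 18.02
tcp_pos: [0.4271, 0.131, 0.1177]
eef_rot: [-179.9, 0.1, -116.0]
contact_force: [-0.2, 0.2, -2.8]
gripper_width: 0.0618
gripper_force: 35.0
time_s: 18.68
tcp_pos: [0.5841, 0.1418, 0.1141]
eef_rot: [-180.0, -0.2, -162.3]
contact_force: [-0.5, 0.4, -2.2]
gripper_width: 0.0615
gripper_force: 35.0
time_s: 19.27
tcp_pos: [0.658, 0.144, 0.1141]
eef_rot: [-179.9, -0.2, 174.1]
contact_force: [-0.8, 0.9, -3.1]
gripper_width: 0.0615
gripper_force: 35.0
[0.6583 0.1444 0.1155] [-179.9563   -0.0859  174.0818] [  28.9004   25.1898   -7.3819   -0.0156  -57.5238 -124.8101]
low D (97, array([0.6627, 0.144 , 0.0345]), np.float64(0.001885103753754603))
```

```bash
python3 -m creep '[[58,0.17,0.01,-0.3,0,0,0],[58,0,0,-0.6,0,0,0],[58,0,0,-0.8,0,0,0],[58,0,0,-0.7,0,0,0],[58,0,0,-0.3,0,0,0],[58,0,0,-0.1,0,0,0],[58,0,0,0,0,0,0]]' && python3 - <<'E'
from rf import *
from plant import *
np.set_printoptions(precision=4,suppress=True)
S=capture("scene");W=capture("wrist");D=capture("side");s=r.get_state();print(s['tcp_pos'],s['eef_rot'])
for n,c in(("S9",S),("W9",W),("D9",D)): np.savez(n+".npz",**c)
q=lambda x,y:(290+(x-400)/4,130+y/4)
P=[ray(D,q(*p),.006)[:2] for p in((415,272),(520,338),(584,190))];an=lambda v:np.degrees(np.arctan2(v[1],v[0]))
print(P,an(P[0]-P[1])-90,an(P[2]-P[0]),"ring",(P[0]+P[1])/2+.06*np.array([.994,-.108]))
f=lambda c,P,w:cv2.resize(np.ascontiguousarray(c["frame"][P[1]-w:P[1]+w,P[0]-w:P[0]+w]),(400,400),interpolation=2)
a=proj(S,[.663,.145,.04])[0].astype(int);b=proj(D,[.663,.145,.04])[0].astype(int);print(a,b)
cv2.imwrite("pics/m9.png",np.hstack([f(S,a,50),f(D,b,50)])[:,:,::-1])
E
```

```text
time_s: 20.0
tcp_pos: [0.6631, 0.1447, 0.0455]
eef_rot: [-179.9, -0.1, 174.0]
contact_force: [-0.1, -0.3, -2.6]
gripper_width: 0.0615
gripper_force: 35.0
[0.6641 0.1451 0.0473] [179.9719   0.068  174.0386]
[array([0.6048, 0.1931]), array([0.5948, 0.0953]), array([0.7481, 0.1765])] -5.882654156005245 -6.598422508603572 ring [0.6595 0.1377]
[413 282] [323 183]
```

```bash
python3 -m creep '[[58,-0.03,0,-0.12,0,0,0],[58,0,0,-0.1,0,0,0],[58,0,0,-0.06,0,0,0],[58,0,0,0,0,0,0],[58,0,0,0,0,0,0]]';python3 -m creep '[[58,0,0,-0.05,0,0,0],[58,0,0,0,0,0,0],[58,0,0,0,0,0,0]]'
```

```text
time_s: 20.57
tcp_pos: [0.6624, 0.1447, 0.039]
eef_rot: [-180.0, -0.0, 174.0]
contact_force: [-0.8, 0.6, -3.3]
gripper_width: 0.0615
gripper_force: 35.0
time_s: 20.82
tcp_pos: [0.6627, 0.1448, 0.0379]
eef_rot: [-180.0, -0.0, 174.0]
contact_force: [-0.1, 0.1, -3.1]
gripper_width: 0.0617
gripper_force: 35.0
```

```bash
python3 -m creep '[[58,0,0,-0.04,0,0,0],[58,0,0,0,0,0,0],[58,0,0,0,0,0,0]]';python3 -m creep '[[58,0,0,-0.03,0,0,0],[58,0,0,0,0,0,0],[58,0,0,0,0,0,0]]'
```

```text
time_s: 21.07
tcp_pos: [0.6627, 0.1448, 0.0379]
eef_rot: [-180.0, 0.0, 174.0]
contact_force: [-2.9, 1.2, 5.2]
gripper_width: 0.0616
gripper_force: 35.0
time_s: 21.32
tcp_pos: [0.6627, 0.1448, 0.0379]
eef_rot: [-180.0, 0.0, 174.0]
contact_force: [-5.9, 0.2, 10.0]
gripper_width: 0.0616
gripper_force: 35.0
```

Contact made. I ease off, open, lift clear and look.

```bash
python3 -m creep '[[58,0,0,0.05,0,0,0],[65,0,0,0,0,0,0],[75,0,0,0,0,0,0],[87.6,0,0,0,0,0,0],[87.6,0,0,0,0,0,0],[87.6,0,0,0,0,0,0],[87.6,0,0,0,0,0,0]]' && python3 -m creep '[[87.6,0,0,0.3,0,0,0],[87.6,0,0,0.7,0,0,0],[87.6,0,0,1,0,0,0],[87.6,0,0,1,0,0,0],[87.6,0,0,1,0,0,0],[87.6,0,0,1,0,0,0],[87.6,0,0,1,0,0,0],[87.6,0,0,1,0,0,0]]' && python3 -m creep '[[87.6,-1,0,0.5,0,0,0],[87.6,-1,0,0,0,0,0],[87.6,-1,0,0,0,0,0],[87.6,-1,0,0,0,0,0],[87.6,-1,0,0,0,0,0],[87.6,0,0,0,0,0,0],[87.6,0,0,0,0,0,0]]' && python3 - <<'E'
from rf import *
from plant import *
np.set_printoptions(precision=4,suppress=True)
S=capture("scene");D=capture("side");W=capture("wrist")
q=proj(S,[.668,.144,.092])[0].astype(int)
print("jar rib S",rib(S,(q[0]-16,q[1]-10,q[0]+16,q[1]+10),.092,75),"ring S",.6628,.1450)
q=proj(D,[.678,.143,.092])[0].astype(int);print("jar rib D",rib(D,(q[0]-12,q[1]-8,q[0]+12,q[1]+8),.092,75))
q=proj(S,[.635,-.261,.162])[0].astype(int); print("can rib S",rib(S,(q[0]-15,q[1]-12,q[0]+25,q[1]+12),.162,70))
f=lambda c,P,w:cv2.resize(np.ascontiguousarray(c["frame"][P[1]-w:P[1]+w,P[0]-w:P[0]+w]),(400,300) if 0 else (300,300),interpolation=2)
A=lambda c,p:f(c,proj(c,p)[0].astype(int),45)
J=[.663,.145,.04];C=[.635,-.261,.08]
m=np.vstack([np.hstack([A(S,J),A(S,C)]),np.hstack([A(D,J),A(D,C)])])
cv2.imwrite("pics/fin.png",m[:,:,::-1]);np.savez("Sf.npz",**S);np.savez("Df.npz",**D)
E
```

```text
time_s: 21.9
tcp_pos: [0.6625, 0.1447, 0.0372]
eef_rot: [-180.0, -0.0, 174.0]
contact_force: [-0.4, -0.3, -0.4]
gripper_width: 0.0868
gripper_force: 0.0
time_s: 22.57
tcp_pos: [0.6623, 0.1446, 0.2144]
eef_rot: [-180.0, 0.0, 174.0]
contact_force: [0.8, 0.6, -0.4]
gripper_width: 0.0874
gripper_force: 0.0
time_s: 23.15
tcp_pos: [0.5368, 0.1449, 0.2263]
eef_rot: [179.9, 0.1, 174.1]
contact_force: [0.5, 0.5, 0.5]
gripper_width: 0.0877
gripper_force: 0.0
jar rib S (33, array([0.6782, 0.1416]), np.float64(-6.91150724347501), array([0.6645, 0.1432]), array([0.6919, 0.1399])) ring S 0.6628 0.145
jar rib D (37, array([0.6896, 0.1234]), np.float64(-138.97683611561266), array([0.7129, 0.1437]), array([0.6691, 0.1057]))
can rib S (62, array([ 0.6388, -0.2461]), np.float64(-105.36741384573975), array([ 0.6421, -0.2342]), array([ 0.6358, -0.2572]))
```

View pics/fin.png

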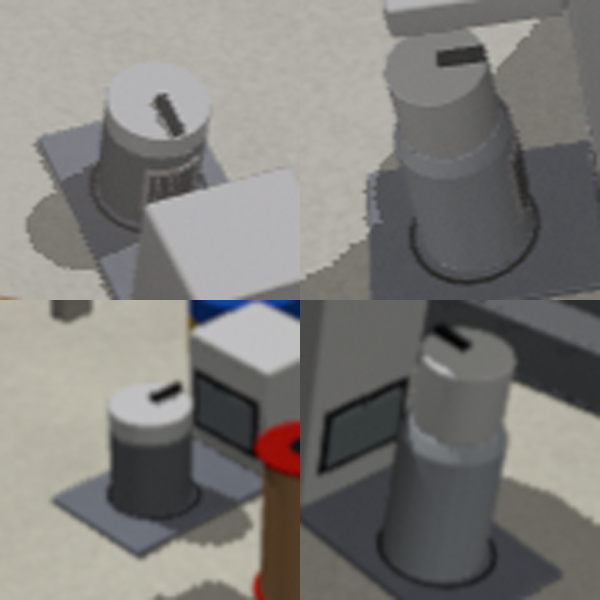

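The final crops show both standing upright and centred on their rings, ribs pointing at the windows, with the gripper clear.

```bash
python3 -c "
from plant import close_job
print(close_job())"
```

```text
the job is handed in; nothing more can be done
None
```

The spray can is on the tall grey scanner's ring and the jar on the low scanner's ring: the last pictures showed both upright, within about 2 mm of centre and within about 1° of square to their windows. I handed the job in at about 23 s; no judgement came back.

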